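# Inspect the fitting spacer under a loupe held at the focal mark

### The job

Put the one steel spacer that fits the round recess of the inspection stage into that recess, seated flat on its bottom, and let go of it. Then pick up the loupe by its handle and hold it level and centred over the seated spacer, with the lens at the height of the pointer on the stage's post, the loupe touching nothing but the gripper. Finish still holding it there, and leave the pointer, the other two spacers and everything else where they are.

Things in the scene. Friction and masses are not known exactly. Their poses are not given: they have to be found in the camera images.
- stage: inspection stage fixed to the worktop: flat aluminium plate 180 x 80 x 12 mm with a round recess at one end and an upright steel post (12 mm diameter, top 162 mm above the worktop) near the other. Origin under the centre of the recess at worktop height; x points from the recess to the post, whose axis is at x = 105 mm; the plate reaches from x = -45 to +135 mm, y = -40 to +40 mm; z up
- nest (a point): centre of the floor of the stage's recess; the recess is 36 mm in diameter and 7 mm deep with a small chamfer and a dark floor, its floor 5 mm above the worktop, the plate's top 12 mm above the worktop
- pointer_tip (a point): free end of the black pointer, a 4 mm thick level pin that sticks out from a sliding collar (22 mm diameter) on the post towards the recess; the tip is 69 mm beside the axis of the recess. Its height, 90 to 135 mm above the worktop and different each time, marks the focal height of the lens. The collar is held by friction (about 8 N)
- spacer_small: upright steel spacer sleeve (plain ring), 24 mm outer diameter, 12 mm bore, 28 mm high, standing on the worktop; origin at the centre of its underside, z up its axis; too small: loose in the recess
- spacer_mid: upright steel spacer sleeve (plain ring), 32 mm outer diameter, 18 mm bore, 28 mm high, standing on the worktop; origin at the centre of its underside, z up its axis; the one that fits the 36 mm recess; seated, its top is 33 mm above the worktop
- spacer_large: upright steel spacer sleeve (plain ring), 40 mm outer diameter, 24 mm bore, 28 mm high, standing on the worktop; origin at the centre of its underside, z up its axis; too large for the recess
- loupe: hand loupe lying flat on the worktop, 90 g or so: round black rim 60 mm in diameter and 16 mm high with a glass lens, and a straight black handle, a bar 16 mm wide and 20 mm high with flat sides, from 35 to 127 mm from the lens axis. Origin under the lens centre at the underside; the handle points along -x; z is the lens axis, up
- lens_center (a point): centre of the lens, 8 mm above the loupe's underside; this point goes to the height of the pointer tip
- loupe_grip (a point): good place to grip the handle, across its 16 mm width (closing along the loupe's y): 66 mm from the lens axis, near the centre of mass, 10 mm above the loupe's underside
- pipette_stand: obstacle, fixed: pipette stand between stage and loupe, further back; black base 143 mm in diameter and 18 mm high, a thin column 305 mm high and on it a round plate 110 mm in diameter, 270 to 278 mm above the worktop, with pipettes hanging from it. Origin on the worktop at its axis. Pass in front of it, nearer the robot, when crossing from side to side
- sample_cup_1: bystander: sample cup with a screw lid, 64 mm diameter, 72 mm high; origin at the underside
- label_roll: bystander: roll of white labels lying flat, 66 mm diameter, 24 mm high; origin at the underside
- marker_1: bystander: felt marker lying, 131 mm long along its y, 14 mm thick; origin at the underside
- bottle_amber: bystander: amber reagent bottle, 73 mm diameter, 155 mm high; origin at the underside
- bottle_blue: bystander: white reagent bottle with a blue cap, 61 mm diameter, 130 mm high; origin at the underside
- beaker_250: bystander: glass beaker, 72 mm diameter, 95 mm high; origin at the underside

How it is judged:
On the way:
1. the 32 mm spacer is seated flat in the recess and released, the loupe not yet lifted (horizontal distance between spacer_mid and nest below 0.004 m and z of spacer_mid in the frame of nest below 0.0025 m and angle between spacer_mid's own z axis and vertical below 0.06 rad and contact force between the fingers and spacer_mid below 0.1 N and linear speed of spacer_mid below 0.02 m/s and height (world z) of loupe below 0.02 m), for 0.3 s.
At the end, for the whole second after the job is handed in: 32 mm spacer in the recess (within 4 mm of centre, 2.5 mm of the floor, 0.06 rad of upright, not touched by the fingers); loupe held still by the fingers, lens within 10 mm of the spacer's axis and 7 mm of the pointer's height, level within 0.12 rad, touching neither stage nor spacer (horizontal distance between spacer_mid and nest below 0.004 m and z of spacer_mid in the frame of nest below 0.0025 m and angle between spacer_mid's own z axis and vertical below 0.06 rad and contact force between each of the fingers, loupe and spacer_mid below 0.1 N and linear speed of each of spacer_mid, loupe below 0.02 m/s and horizontal distance between lens_center and spacer_mid below 0.01 m and z of lens_center in the frame of pointer_tip between -0.007 and 0.007 m and angle between loupe's own z axis and vertical below 0.12 rad and contact force between the fingers and loupe above 1 N and contact force between loupe and stage below 0.1 N and angular speed of loupe below 0.15 rad/s); the arm keeps its last pose, push and grip.
It fails at once if the pointer is moved by more than 5 mm (distance of pointer_tip from where it was at the start of the episode above 0.005 m).
It fails at once if a wrong spacer is moved by more than 20 mm (distance of any of spacer_small, spacer_large from where it was at the start of the episode above 0.02 m).
It fails at once if a bystander is moved by more than 20 mm (distance of any of sample_cup_1, label_roll, marker_1, bottle_amber, bottle_blue, beaker_250 from where it was at the start of the episode above 0.02 m).
It also fails if it takes over 58 s, if anything falls off the work surface, if the arm or the gripper's body presses on something with over 40 N, if the wrist force passes 120 N, or if a joint passes its speed limit or range.

### The arm

A 6-joint arm with a two-finger parallel gripper is mounted at the origin on a cart in front of the work surface, level with it; the furniture and walls round the work are solid. World frame = base frame: x ahead of the robot, y to its left, z up, the work surface at z = 0. Lengths are in m, angles in rad, forces in N, time in s.
With the tool pointing down it reaches from about 0.35 to 0.775 m from the base axis. Payload 7.3 kg.
Tool frame: the origin (TCP) lies on the centre line of the jaws, within the pads' length; the fingertips stand 17 mm ahead of it and the grasp point (between the pads) lies 2 mm behind it (robot.tcp_to_tips is the distance from the TCP to the fingertips, in m); z points along the fingers, y is the line along which they close (so a half turn about z gives the same grasp; the last joint's range is limited). The gripper opens to 92 mm and grips with 3 to 60 N. Pads are 19 mm wide; open, the fingers measure 130 mm over their backs; the gripper's body (75 mm by 190 mm) begins 47 mm behind the grasp point.
Start: joints at [1.032, 0.342, 1.524, -0, 1.275, -0.146], TCP at [0.201, 0.485, 0.244] pointing down, gripper open.
Joint ranges: [-2.53, 2.53], [-0.77, 2.02], [0.04, 2.7], [-1, 4.14], [0.28, 2.66], [-3.11, 3.11]. Speed limits (rad/s): [2.57, 2.57, 3.14, 3.14, 3.14, 3.14].

### API

Orientations are given as [roll, pitch, yaw] about the fixed x, y, z axes, in that order (R = Rz(yaw) Ry(pitch) Rx(roll)).
In Python, from cell import robot gives the robot as it stands. The module is installed in compiled form; this text tells all that it offers.
- The arm moves only by the tool carry_out, never from a script. Its argument "commands" is a list of rows, each a list of 3 entries, a list of its own where there are three numbers: the shift along the tool's x, y, z in m, then the turn about the tool's z in rad, then the opening, from 0 (shut) to 1 (fully open). In form: [[[dx, dy, dz], yaw, claw], ...]. A call has 1 to 20 rows; each row shifts and turns the commanded pose from where the row before left it, along the tool's axes as they then stand; what a row does not reach is not made up. A row lasts 1/8 s, in which the tool goes at most 62.5 mm and 10.7 degrees, less where a joint would pass 70% of its speed; a pose out of reach is approached as far as the arm can. A call is refused whole if a number of a shift passes 0.0625 or a number of a turn 0.188, either way. A call with a gripper value outside its range is refused whole. The fingers move at their own pace and stop on an object; "newtons" is the grip in N (left out, the last holds). Time passes only in rows, so rows that do not move let the fingers close. It gives the time, the measured TCP pose, the force, the opening and the grip force at its end, in the units of the state.
- robot.observe(): the state, without advancing time (a new reading comes with each control period).
- robot.read_camera(name): name is "scene" or "top" or "wrist"; returns a dict with "pixels" (384x512x3 uint8, red, green, blue), "fx", "fy", "cx", "cy" (pixels), "view" (4x4, takes a point from world to camera coordinates); the wrist camera has in their place "T_tool_cam" (4x4, takes a point from camera to tool coordinates, whose origin is the TCP and whose axes are the flange's). Camera axes: x right, y up, looking along -z (the intrinsics and any distortion apply to the point x, -y, -z); pixel columns grow to the right and rows downward; lengths in m; the calibration is good to about 2 mm. A picture is of the moment at which its call begins: read the wrist's pose just before it. There is no depth.
- robot.hand_in(): hands the job in; it is judged then, once.
Trained networks look in a picture, given as the dict that the camera call returned (one of the last four; its "shot" number tells which), for a name from the list of things; names that differ only in an ending like _2 or _b are one class to them, and where a whole thing is asked for, a point or a joint stands for the part that bears it (a point fixed in the world has none). Each returns a list of dicts, best first, with "p" (0 to 1); they miss things now and then, are a little off and sometimes report something else, mostly with a low value. They report only what shows in the picture. A call takes as long as a camera call.
- robot.find_in(picture, name): "at" ([column, row] in pixels, amid what is visible of it).
- robot.tip_of(picture, name): "at" ([column, row] in pixels: a listed point, or the origin of a listed thing).
The state is a dict: "time": time; "qpos": joint angles; "qvel": joint speeds; "joint_efforts": joint torques, N m; "tool_pos": TCP position; "tool_rot": TCP orientation; "contact_force": force on the tool from outside, world axes, zero at the start; "torque": the same for the moment, N m; "opening": finger opening in m; "grip_force": force on a finger pad.
Only numpy, scipy, OpenCV 4.12 (cv2) and the standard library are available. Lean on these libraries where they do the work, as an engineer would, in place of code of your own. Each camera call takes 0.05 s, during which the arm holds its last target. There are 200 camera calls.

## Working session

There is one attempt and no reset: what is moved stays moved. The work goes in short steps, Python scripts to look and compute and a tool call to move; the robot and the scene stay as the last step left them, time stands still between calls to the robot, and variables do not carry over. Pictures are saved under pics/ and viewed, at most 12 in all, crops included, and the job is handed in when it is done.

Besides the shell and the picture viewer there is one more tool, called after "Request:" as name(argument=value, ...), one argument or row to a line, values as JSON. carry_out: Moves the arm, as the interface text tells. Its arguments: {"type":"object","properties":{"commands":{"type":"array"},"newtons":{"type":"number"}},"required":["commands"]}

```bash
mkdir -p pics
cat > h.py <<'E'
import numpy as np, cv2
from cell import robot
from scipy.spatial.transform import Rotation as R
def ray(pic,uv,T=None):
    d=np.array([(uv[0]-pic['cx'])/pic['fx'],-(uv[1]-pic['cy'])/pic['fy'],-1.])
    M=np.linalg.inv(pic['view']) if T is None else T
    return M[:3,3],M[:3,:3]@d
def at_z(pic,uv,z,T=None):
    o,d=ray(pic,uv,T); return o+d*(z-o[2])/d[2]
def proj(pic,p):
    c=pic['view']@np.r_[p,1]; return np.array([pic['cx']+pic['fx']*c[0]/-c[2],pic['cy']-pic['fy']*c[1]/-c[2]])
def wrist():
    s=robot.observe(); pic=robot.read_camera('wrist')
    T=np.eye(4); T[:3,:3]=R.from_euler('xyz',s['tool_rot']).as_matrix(); T[:3,3]=s['tool_pos']
    return pic,T@pic['T_tool_cam']
def save(pic,n): cv2.imwrite(f'pics/{n}.png',pic['pixels'][:,:,::-1])
E
python3 - <<'E'
from h import *
s=robot.observe(); print({k:np.round(v,3) for k,v in s.items()}, robot.tcp_to_tips)
for c in ['scene','top']:
    p=robot.read_camera(c); save(p,c+'0'); print(c,{k:v for k,v in p.items() if k!='pixels'})
    for n in ['nest','spacer_mid','spacer_small','spacer_large','lens_center','loupe_grip','loupe','pointer_tip','stage','pipette_stand']:
        r=robot.tip_of(p,n)[:3]; print(n,[(np.round(q['at'],1).tolist(),round(q['p'],2)) for q in r])
E
```

```text
{'time': np.float64(0.0), 'qpos': array([ 1.032,  0.343,  1.525,  0.   ,  1.275, -0.146]), 'qvel': array([-0.002,  0.   , -0.   ,  0.   , -0.001,  0.001]), 'joint_efforts': array([  0.   , -43.125, -24.422,   0.072,   0.056,  -0.   ]), 'tool_pos': array([0.201, 0.485, 0.243]), 'tool_rot': array([-3.14 , -0.   ,  2.749]), 'contact_force': array([ 0.66 , -0.163, -0.115]), 'torque': array([-0.028,  0.033, -0.018]), 'grip_force': np.float64(0.0), 'opening': np.float64(0.091)} 0.017
scene {'fx': 427.38398938241164, 'fy': 427.38398938241164, 'cx': 252.50127859899692, 'cy': 196.80873753984622, 'view': array([[-0.88476846, -0.46591799,  0.01025677,  0.46234397],
       [ 0.33487175, -0.62030008,  0.70928747, -0.23316957],
       [-0.32410752,  0.63098989,  0.70484472, -1.56420746],
       [ 0.        ,  0.        ,  0.        ,  1.        ]]), 'shot': 1}
nest [([254.4, 217.1], 0.93), ([234.1, 256.5], 0.66)]
spacer_mid [([219.1, 284.3], 0.53)]
spacer_small [([254.3, 215.2], 0.54), ([233.6, 257.7], 0.38)]
spacer_large [([193.9, 265.5], 0.6)]
lens_center [([287.0, 178.1], 0.47)]
loupe_grip [([3
[... 279 characters left out ...]
848, 'cx': 249.33506823362106, 'cy': 192.6795851139802, 'view': array([[-0.1812018 , -0.98344084,  0.00316444,  0.12382606],
       [ 0.84368949, -0.15379725,  0.51432912, -0.46189395],
       [-0.50532559,  0.09586717,  0.85758704, -1.68069696],
       [ 0.        ,  0.        ,  0.        ,  1.        ]]), 'shot': 2}
nest [([248.7, 198.1], 0.87)]
spacer_mid []
spacer_small [([207.4, 216.7], 0.38)]
spacer_large [([183.2, 196.1], 0.38)]
lens_center [([315.9, 195.1], 0.68), ([314.3, 195.7], 0.34)]
loupe_grip [([326.3, 202.7], 0.55)]
loupe [([317.6, 195.1], 0.73), ([143.2, 202.0], 0.37), ([315.0, 195.7], 0.3)]
pointer_tip [([236.1, 178.2], 0.52)]
stage [([249.0, 200.4], 0.63)]
pipette_stand []
```

```bash
python3 -c "
import cv2
for n in ['scene0','top0']:
    i=cv2.imread(f'pics/{n}.png'); c=i[130:320,100:370]; cv2.imwrite(f'pics/{n}c.png',cv2.resize(c,None,fx=2.9,fy=2.9,interpolation=cv2.INTER_CUBIC))"
```

```text
(no output)
```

View pics/scene0c.png

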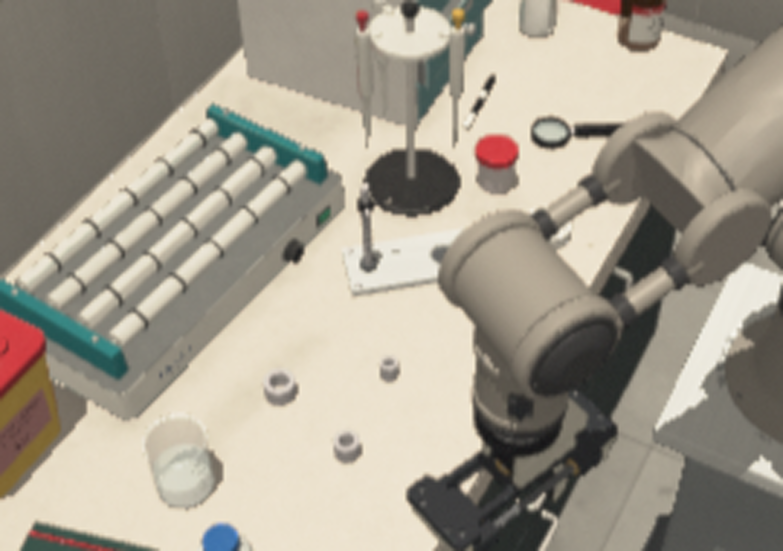

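View pics/top0c.png

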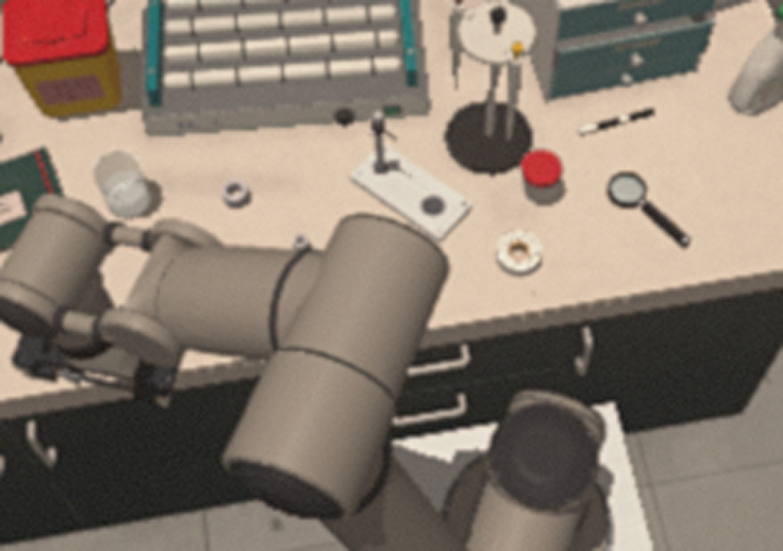

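The scene view shows large (197,263), mid (219,284), small (234,257), the recess (253,217) and the post (226,210). The top view shows the recess (249,199), the post base (231,187), the pointer tip near (236,178) and the loupe ring (316,195), with its handle running to (336,213). The cup stands between the stage and the loupe.

Run:
```python
from h import *
S=robot.read_camera('scene');P=robot.read_camera('top')
f=lambda a:np.round(a,3).tolist()
print('mid',f(at_z(S,[219.1,284.3],0)),'large S/T',f(at_z(S,[194.5,265.5],0)),f(at_z(P,[181,197.5],.0)),'small',f(at_z(S,[233.6,257.7],0)),f(at_z(P,[207.4,216.7],0)))
print('nest',f(at_z(S,[254.4,217.1],.005)),f(at_z(P,[248.7,198.1],.005)))
print('lens',f(at_z(S,[287,178.1],.008)),f(at_z(P,[315.9,195.1],.008)),'grip',f(at_z(S,[301.3,172.2],.01)),f(at_z(P,[326.3,202.7],.01)), 'handle end T',f(at_z(P,[336,213],.01)))
print('post base T',f(at_z(P,[231,187],.012)),'S',f(at_z(S,[227,220],.012)))
for z in (.09,.11,.13): print(z,f(at_z(S,[238.5,198.9],z)),f(at_z(P,[236.1,178.2],z)))
for n in ['sample_cup_1','label_roll','marker_1','pipette_stand','beaker_250','bottle_blue']:
    for p in (S,P):
        r=robot.find_in(p,n)[:1]; print(n,[(f(q['at']),round(q['p'],2),f(at_z(p,q['at'],.02))) for q in r])
```

```text
mid [0.462, 0.364, 0.0] large S/T [0.581, 0.337, 0.0] [0.582, 0.331, -0.0] small [0.474, 0.24, 0.0] [0.464, 0.227, 0.0]
nest [0.499, 0.029, 0.005] [0.522, 0.033, 0.005]
lens [0.479, -0.24, 0.008] [0.481, -0.267, 0.008] grip [0.438, -0.303, 0.01] [0.434, -0.301, 0.01] handle end T [0.376, -0.329, 0.01]
post base T [0.589, 0.102, 0.012] S [0.583, 0.1, 0.012]
0.09 [0.562, 0.043, 0.09] [0.582, 0.078, 0.09]
0.11 [0.552, 0.061, 0.11] [0.569, 0.079, 0.11]
0.13 [0.542, 0.078, 0.13] [0.556, 0.081, 0.13]
sample_cup_1 [([272.9, 184.4], 0.5, [0.51, -0.163, 0.02])]
sample_cup_1 [([285.8, 188.9], 0.66, [0.53, -0.138, 0.02])]
label_roll []
label_roll [([276.9, 216.0], 0.69, [0.403, -0.07, 0.02])]
marker_1 []
marker_1 []
pipette_stand []
pipette_stand []
beaker_250 [([159.8, 288.3], 0.66, [0.623, 0.483, 0.02])]
beaker_250 [([139.5, 192.1], 0.82, [0.631, 0.509, 0.02])]
bottle_blue [([176.2, 327.6], 0.75, [0.491, 0.576, 0.02])]
bottle_blue []
```

Request:
carry_out(
  commands=[
    [[-0.048, -0.002, 0], 0, 1],
    [[-0.048, -0.002, 0], 0, 1],
    [[-0.048, -0.002, 0], 0, 1],
    [[-0.048, -0.002, 0], 0, 1],
    [[-0.048, -0.002, 0], 0, 1],
    [[-0.048, -0.002, 0], 0, 1],
    [[0, 0, 0], 0.18, 1],
    [[0, 0, 0], 0.18, 1],
    [[0, 0, 0], 0.18, 1],
    [[0, 0, 0], 0.18, 1],
    [[0, 0, 0], 0.18, 1],
    [[0, 0, 0], 0.18, 1],
    [[0, 0, 0], 0.18, 1],
    [[0, 0, 0], 0.18, 1],
    [[0, 0, 0], 0.18, 1],
    [[0, 0, 0], 0.18, 1],
    [[0, 0, 0], 0.18, 1],
    [[0, 0, 0], 0, 1],
  ],
)

```text
time: 4.05
tool_pos: [0.4624, 0.3637, 0.2437]
tool_rot: [-3.142, 0.0, 0.77]
contact_force: [0.6, 0.3, -0.0]
opening: 0.0917
grip_force: 0.0
```

Run:
```python
from h import *
s=robot.observe(); print(s['time'],s['tool_pos'],s['tool_rot'])
W,T=wrist(); save(W,'w1'); print(W['T_tool_cam'].round(3),W['fx'],{k:W[k] for k in W if k not in('pixels','T_tool_cam')})
f=lambda a:np.round(a,4).tolist()
for n in ['spacer_mid','spacer_large','spacer_small']:
    print(n,[(f(q['at']),round(q['p'],2),f(at_z(W,q['at'],0,T))) for q in robot.tip_of(W,n)[:3]],[(f(q['at']),round(q['p'],2),f(at_z(W,q['at'],.014,T))) for q in robot.find_in(W,n)[:3]])
S=robot.read_camera('scene');P=robot.read_camera('top');save(S,'s1');save(P,'t1')
for n in ['spacer_mid','spacer_small','nest','pointer_tip','stage','pipette_stand']:
  for p in(S,P):
    print(n,[(f(q['at']),round(q['p'],2),f(at_z(p,q['at'],0))) for q in robot.tip_of(p,n)[:2]])
```

```text
4.05 [0.4624298  0.3636909  0.24367522] [-3.14159045e+00  6.43528983e-05  7.70417621e-01]
[[ 0.001  0.954  0.298  0.081]
 [ 1.    -0.001  0.    -0.001]
 [ 0.     0.298 -0.954 -0.141]
 [ 0.     0.     0.     1.   ]] 307.37154142001395 {'fx': 307.37154142001395, 'fy': 307.37154142001395, 'cx': 250.6466984922298, 'cy': 190.6552270872761, 'shot': 5}
spacer_mid [([244.8, 160.5], 0.94, [0.4569, 0.3708, 0.0])] [([244.5, 167.2], 0.75, [0.4529, 0.367, 0.014])]
spacer_large [([332.5, 113.6], 0.97, [0.5731, 0.3345, 0.0])] [([344.4, 112.1], 0.59, [0.582, 0.3289, 0.014])]
spacer_small [([320.2, 220.0], 0.6, [0.469, 0.241, 0.0]), ([335.5, 114.2], 0.39, [0.5752, 0.3313, 0.0])] [([321.7, 222.9], 0.75, [0.4695, 0.2431, 0.014])]
spacer_mid [([219.1, 283.8], 0.62, [0.4633, 0.3618, 0.0])]
spacer_mid []
spacer_small [([231.5, 257.4], 0.54, [0.4819, 0.2425, 0.0])]
spacer_small []
nest [([255.2, 217.2], 0.7, [0.4976, 0.0243, 0.0]), ([303.7, 175.0], 0.62, [0.4253, -0.302, 0.0])]
nest [([247.1, 198.9], 0.62, [0.5217, 0.04, 0.0])]
pointer_tip []
pointer_tip []
stage [([254.2, 220.9], 0.9, [0.4919, 0.0438, 0.0])]
stage [([248.4, 199.4], 0.79, [0.5181, 0.0347, 0.0]), ([379.7, 192.3], 0.56, [0.4479, -0.5573, 0.0])]
pipette_stand []
pipette_stand []
```

View pics/w1.png

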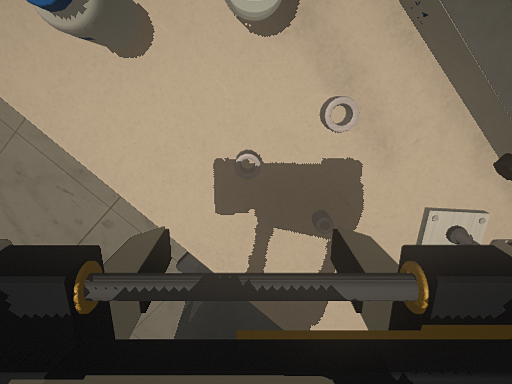

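The wrist view shows spacer_mid at (248,163), in the gripper's shadow. The large one is at (341,114), the small one at (321,221), and the post end of the stage is at the right. I'll centre the spacer by closing on it in two perpendicular directions, then use it to calibrate the wrist view.

Request:
carry_out(
  commands=[
    [[0, -0.006, 0], 0, 1],
    [[0, 0, 0.025], -0.1745, 1],
    [[0, 0, 0.025], -0.1745, 1],
    [[0, 0, 0.025], -0.1745, 1],
    [[0, 0, 0.025], -0.1745, 1],
    [[0, 0, 0.025], -0.1745, 1],
    [[0, 0, 0.025], -0.1745, 1],
    [[0, 0, 0.025], -0.1745, 1],
    [[0, 0, 0.025], -0.1745, 1],
    [[0, 0, 0.02], -0.1745, 1],
    [[0, 0, 0], 0, 1],
    [[0, 0, 0], 0, 0.2],
    [[0, 0, 0], 0, 0.2],
    [[0, 0, 0], 0, 0.2],
    [[0, 0, 0], 0, 0.2],
    [[0, 0, 0], 0, 0.2],
    [[0, 0, 0], 0, 0.2],
  ],
  newtons=8,
)

```text
time: 7.22
tool_pos: [0.4582, 0.368, 0.0237]
tool_rot: [3.142, -0.0, 2.339]
contact_force: [-0.2, 0.5, 0.1]
opening: 0.0362
grip_force: 0.0
```

Request:
carry_out(
  commands=[
    [[0, 0, 0], 0, 0.2],
    [[0, 0, 0], 0, 0.2],
    [[0, 0, 0], 0, 0.2],
    [[0, 0, 0], 0, 0.6],
    [[0, 0, 0], 0, 0.6],
    [[0, 0, 0], 0.1745, 0.6],
    [[0, 0, 0], 0.1745, 0.6],
    [[0, 0, 0], 0.1745, 0.6],
    [[0, 0, 0], 0.1745, 0.6],
    [[0, 0, 0], 0.1745, 0.6],
    [[0, 0, 0], 0.1745, 0.6],
    [[0, 0, 0], 0.1745, 0.6],
    [[0, 0, 0], 0.1745, 0.6],
    [[0, 0, 0], 0.1745, 0.2],
    [[0, 0, 0], 0, 0.2],
    [[0, 0, 0], 0, 0.2],
    [[0, 0, 0], 0, 0.2],
    [[0, 0, 0], 0, 0.2],
    [[0, 0, 0], 0, 0.2],
  ],
)

```text
time: 9.6
tool_pos: [0.4583, 0.368, 0.0237]
tool_rot: [-3.142, -0.0, 0.769]
contact_force: [-0.5, 0.0, -0.6]
opening: 0.0322
grip_force: 8.0
```

Request:
carry_out(
  commands=[
    [[0, 0, 0], 0, 0.8],
    [[0, 0, 0], 0, 0.8],
    [[0, 0, 0], 0, 0.8],
    [[0, 0, -0.04], 0, 0.8],
    [[0, 0, -0.04], 0, 0.8],
    [[0, 0, -0.02], 0, 0.8],
    [[0, 0, 0], 0, 0.8],
  ],
)

```text
time: 10.48
tool_pos: [0.459, 0.3686, 0.1254]
tool_rot: [3.141, -0.004, 0.769]
contact_force: [-0.0, 0.1, -1.0]
opening: 0.0732
grip_force: 0.0
```

Run:
```python
from h import *
s=robot.observe(); print(s['time'],s['tool_pos'],s['tool_rot'])
W,T=wrist(); save(W,'w2'); np.savez('ref.npz',T=T,tp=s['tool_pos'])
f=lambda a:np.round(a,4).tolist()
print([(f(q['at']),round(q['p'],2),f(at_z(W,q['at'],0,T))) for q in robot.tip_of(W,'spacer_mid')[:3]])
i=cv2.resize(W['pixels'][100:290,150:360,::-1],None,fx=3,fy=3,interpolation=cv2.INTER_CUBIC); cv2.imwrite('pics/w2c.png',i)
# predicted pixels of base and top centre if at TCP
V=np.linalg.inv(T); W['view']=V
for z in (0,.028): print(z,proj(W,[*s['tool_pos'][:2],z]).round(1))
```

```text
10.475 [0.45904626 0.36855597 0.12538066] [ 3.14080609 -0.00373489  0.76889997]
[([247.9, 190.2], 0.6, [0.4555, 0.3704, 0.0])]
0 [252.1 188.8]
0.028 [252.3 198.7]
```

View pics/w2c.png

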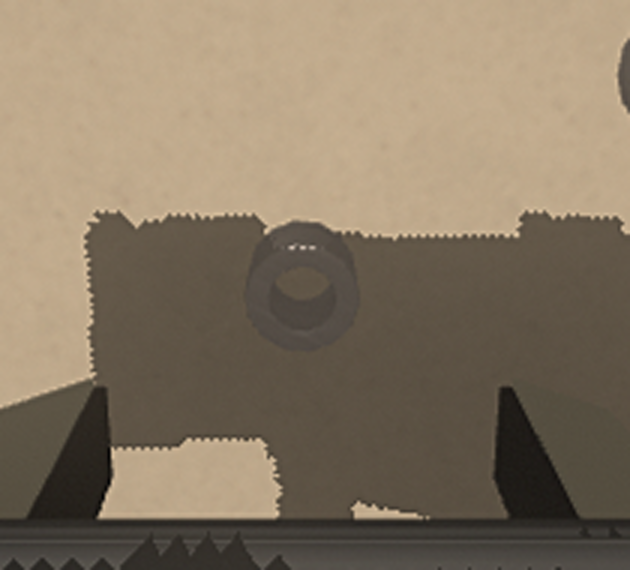

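The spacer's top centre shows at (250.8,198.3), against (252.3,198.7) predicted, so the wrist camera bias is about (-1.5,-0.4) px. Next I grasp, lift and carry.

Request:
carry_out(
  commands=[
    [[0, 0, 0.03], 0, 0.8],
    [[0, 0, 0.03], 0, 0.8],
    [[0, 0, 0.024], 0, 0.8],
    [[0, 0, 0.01], 0, 0.6],
    [[0, 0, 0], 0, 0.2],
    [[0, 0, 0], 0, 0.2],
    [[0, 0, 0], 0, 0.2],
    [[0, 0, 0], 0, 0.2],
    [[0, 0, 0], 0, 0.2],
    [[0, 0, 0], 0, 0.2],
    [[0, 0, 0], 0, 0.2],
  ],
  newtons=20,
)

```text
time: 11.95
tool_pos: [0.4587, 0.3683, 0.0305]
tool_rot: [3.141, -0.001, 0.769]
contact_force: [-0.6, -1.3, 6.2]
opening: 0.0315
grip_force: 20.0
```

Request:
carry_out(
  commands=[
    [[0, 0, -0.03], 0, 0.2],
    [[0, 0, -0.045], 0, 0.2],
    [[0, 0, -0.05], 0, 0.2],
    [[0, 0, -0.045], 0, 0.2],
    [[-0.02, 0.03, 0], 0, 0.2],
    [[-0.032, 0.045, 0], 0, 0.2],
    [[-0.033, 0.046, 0], 0, 0.2],
    [[-0.033, 0.046, 0], 0, 0.2],
    [[-0.033, 0.046, 0], 0, 0.2],
    [[-0.028, 0.039, 0], 0, 0.2],
    [[-0.018, 0.024, 0], 0, 0.2],
    [[0, 0, 0], 0.175, 0.2],
    [[0, 0, 0], 0.175, 0.2],
    [[0, 0, 0], 0.175, 0.2],
    [[0, 0, 0.03], 0, 0.2],
    [[0, 0, 0.03], 0, 0.2],
    [[0, 0, 0], 0, 0.2],
    [[0, 0, 0], 0, 0.2],
  ],
)

```text
time: 14.2
tool_pos: [0.5091, 0.0326, 0.1406]
tool_rot: [3.141, -0.001, 0.244]
contact_force: [0.3, 0.5, -0.3]
opening: 0.0316
grip_force: 20.0
```

Run:
```python
from h import *
s=robot.observe(); print(s['time'],s['tool_pos'],s['tool_rot'],s['opening'])
W,T=wrist(); save(W,'w3'); np.savez('w3.npz',T=T,tp=s['tool_pos'])
f=lambda a:np.round(a,4).tolist()
print([(f(q['at']),round(q['p'],2),f(at_z(W,q['at']+np.array([1.5,.4]),.005,T))) for q in robot.tip_of(W,'nest')[:3]])
print([(f(q['at']),round(q['p'],2)) for q in robot.tip_of(W,'pointer_tip')[:3]])
S=robot.read_camera('scene');P=robot.read_camera('top')
print('base',f(at_z(P,[268.6,177.2],.018)))
for n in ['pointer_tip','lens_center','loupe_grip']:
  for p in(S,P): print(n,[(f(q['at']),round(q['p'],2)) for q in robot.tip_of(p,n)[:2]])
W['view']=np.linalg.inv(T); print(proj(W,[*s['tool_pos'][:2],.005]),proj(W,[*s['tool_pos'][:2],.012]))
cv2.imwrite('pics/w3b.png',cv2.resize(W['pixels'][:,:,::-1],None,fx=1.5625,fy=1.5625,interpolation=cv2.INTER_CUBIC))
```

```text
14.2 [0.50908417 0.03264666 0.14058238] [ 3.14133839e+00 -1.08702042e-03  2.43756286e-01] 0.03162350858205664
[([248.3, 190.6], 0.82, [0.5024, 0.0331, 0.005])]
[([178.3, 144.5], 0.69), ([249.6, 235.8], 0.29)]
base [0.6067, -0.0754, 0.018]
pointer_tip [([237.6, 197.9], 0.55)]
pointer_tip [([182.2, 195.9], 0.61)]
lens_center [([319.9, 144.9], 0.6), ([284.4, 174.4], 0.51)]
lens_center []
loupe_grip [([321.1, 146.2], 0.67), ([303.1, 174.7], 0.65)]
loupe_grip [([326.2, 204.9], 0.66)]
[251.9406932  184.53524343] [251.96635438 186.6661069 ]
```

View pics/w3b.png

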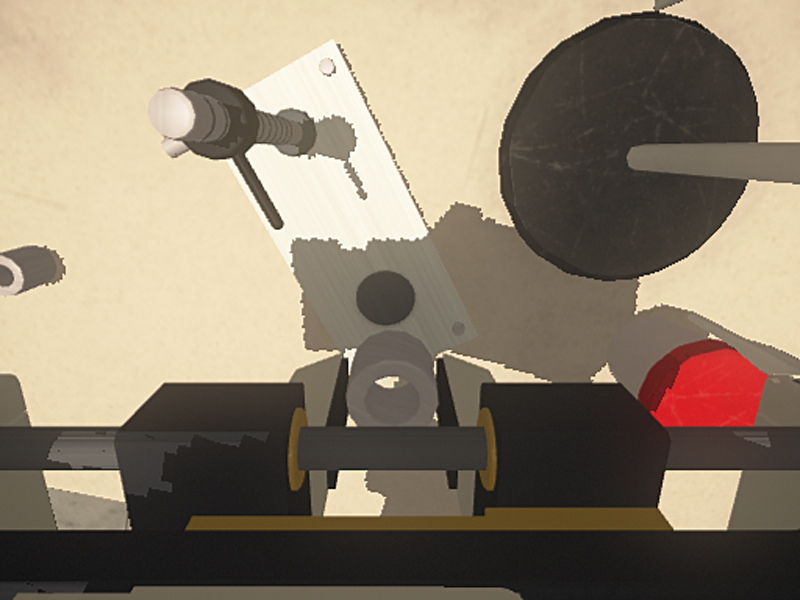

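The wrist view (1.56x) shows the recess circle centred near (385.5,298) and the pointer tip at (278,227). The held spacer is in front at (392,395), the stand base is on the right and the red cup is at the lower right.

Run:
```python
from h import *
from scipy.optimize import least_squares
W,T2=wrist(); T=np.load('w3.npz')['T']; tp=np.load('w3.npz')['tp']
im=cv2.imread('pics/w3.png'); g=cv2.cvtColor(im,cv2.COLOR_BGR2GRAY)
m=np.zeros_like(g); m[165:215,222:272]=(g[165:215,222:272]<62)
c,_=cv2.findContours(m,cv2.RETR_EXTERNAL,cv2.CHAIN_APPROX_NONE)
c=max(c,key=cv2.contourArea); e=cv2.fitEllipse(c); print('ellipse',e)
b=np.array([1.5,.4])
n=at_z(W,np.array(e[0])+b,.012,T); print('nest',n, 'tcp',tp)
yaw=robot.observe()['tool_rot'][2]; d=n-tp
print('tool dx dy',d[0]*np.cos(yaw)+d[1]*np.sin(yaw), d[0]*np.sin(yaw)-d[1]*np.cos(yaw))
# pointer
S=robot.read_camera('scene')
for uv in ([178.3,144.7],):
    for z in np.arange(.08,.146,.01):
        p=at_z(W,np.array(uv)+b,z,T); print(round(z,3),p.round(4),'r',np.hypot(*(p-n)[:2]).round(4),'ang',np.arctan2(*(p-n)[1::-1]).round(3), 'scene px',proj(S,p).round(1))
# plate long edge directions at z=.012 (pixels from view)
for a,bb in (((338,40),(428,225)),):
    p,q=[at_z(W,np.array(k)/1.5625,.012,T) for k in(a,bb)]; print('edge yaw',np.arctan2(*(p-q)[1::-1]), p.round(4))
```

```text
ellipse ((247.26763916015625, 190.99819946289062), (30.51654624938965, 34.77239227294922), 65.10964965820312)
nest [0.50396499 0.03439731 0.012     ] tcp [0.50908417 0.03264666 0.14058238]
tool dx dy -0.004545295838345032 -0.002934466982566955
0.08 [0.5448 0.0908 0.08  ] r 0.0696 ang 0.944 scene px [236.4 210. ]
0.09 [0.5469 0.0889 0.09  ] r 0.0694 ang 0.903 scene px [236.2 207.7]
0.1 [0.549 0.087 0.1  ] r 0.0693 ang 0.863 scene px [235.9 205.4]
0.11 [0.5511 0.0852 0.11  ] r 0.0692 ang 0.823 scene px [235.6 203. ]
0.12 [0.5531 0.0833 0.12  ] r 0.0694 ang 0.783 scene px [235.3 200.7]
0.13 [0.5552 0.0814 0.13  ] r 0.0696 ang 0.742 scene px [235.  198.3]
0.14 [0.5573 0.0796 0.14  ] r 0.0699 ang 0.703 scene px [234.7 195.9]
edge yaw 0.7152186865987092 [0.6307 0.0921 0.012 ]
```

Run:
```python
from h import *
W,T2=wrist(); T=np.load('w3.npz')['T']; tp=np.load('w3.npz')['tp']
g=cv2.cvtColor(cv2.imread('pics/w3.png'),cv2.COLOR_BGR2GRAY)
print(g[190,222:272:1].tolist()); print(g[165:215,247].tolist())
yaw=.24376
for th in (60,70,80,90):
    m=np.zeros_like(g); m[165:212,222:272]=(g[165:212,222:272]<th)
    c,_=cv2.findContours(m,cv2.RETR_EXTERNAL,cv2.CHAIN_APPROX_NONE)
    c=max(c,key=cv2.contourArea); x,y,w,h=cv2.boundingRect(c); uv=np.array([x+(w-1)/2,y+(h-1)/2])
    n=at_z(W,uv+[1.5,.4],.0085,T); d=n-tp
    print(th,(x,y,w,h),n.round(4),'tool dx dy',(d[0]*np.cos(yaw)+d[1]*np.sin(yaw)).round(4), (d[0]*np.sin(yaw)-d[1]*np.cos(yaw)).round(4))
```

```text
[124, 123, 122, 125, 120, 122, 74, 69, 71, 71, 70, 69, 70, 69, 69, 69, 71, 71, 69, 68, 68, 69, 67, 67, 66, 67, 68, 67, 66, 67, 68, 66, 66, 67, 68, 65, 66, 66, 66, 66, 66, 65, 60, 85, 115, 118, 122, 121, 120, 121]
[128, 127, 126, 128, 126, 129, 131, 126, 89, 75, 74, 75, 75, 72, 73, 74, 70, 71, 69, 70, 69, 69, 69, 69, 67, 67, 67, 66, 65, 64, 66, 65, 66, 65, 66, 64, 65, 65, 64, 63, 64, 63, 57, 95, 109, 118, 103, 93, 96, 98]
60 (251, 200, 11, 7) [0.4934 0.0233 0.0085] tool dx dy -0.0175 0.0053
70 (230, 178, 35, 30) [0.5014 0.034  0.0085] tool dx dy -0.0071 -0.0032
80 (228, 174, 37, 34) [0.5031 0.0354 0.0085] tool dx dy -0.0052 -0.0041
90 (228, 173, 38, 35) [0.5037 0.0351 0.0085] tool dx dy -0.0047 -0.0037
```

Request:
carry_out(
  commands=[
    [[-0.0048, -0.0038, 0.01], 0, 0.2],
    [[0, 0, 0.02], 0, 0.2],
    [[0, 0, 0], 0, 0.2],
    [[0, 0, 0], 0, 0.2],
  ],
)

```text
time: 15.4
tool_pos: [0.503, 0.0353, 0.1099]
tool_rot: [-3.142, -0.0, 0.244]
contact_force: [-0.0, -0.7, -0.7]
opening: 0.0318
grip_force: 20.0
```

Run:
```python
from h import *
s=robot.observe(); tp=s['tool_pos']; yaw=s['tool_rot'][2]; print(s['time'],tp,s['tool_rot'])
W,T=wrist(); save(W,'w4'); np.savez('w4.npz',T=T,tp=tp)
g=cv2.cvtColor(W['pixels'],cv2.COLOR_RGB2GRAY)
V=dict(W); V['view']=np.linalg.inv(T); q=proj(V,[*tp[:2],.0085])-[1.5,.4]; print('pred',q)
print(g[int(q[1]),222:282].tolist()); print(g[165:225,int(q[0])].tolist())
print([(np.round(k['at'],1),round(k['p'],2)) for k in robot.tip_of(W,'pointer_tip')[:2]])
cv2.imwrite('pics/w4c.png',cv2.resize(W['pixels'][80:260,130:330,::-1],None,fx=3,fy=3,interpolation=cv2.INTER_CUBIC))
```

```text
15.4 [0.50303136 0.03525345 0.10989331] [-3.14159050e+00 -1.38719299e-04  2.43833525e-01]
pred [250.61009095 195.49043435]
[114, 116, 114, 114, 115, 113, 111, 111, 67, 60, 61, 61, 63, 61, 61, 61, 61, 61, 60, 61, 63, 61, 62, 61, 61, 61, 61, 60, 59, 59, 61, 59, 60, 60, 58, 59, 59, 60, 60, 60, 59, 59, 60, 58, 59, 59, 59, 57, 57, 51, 91, 107, 110, 113, 114, 112, 113, 114, 113, 114]
[119, 120, 119, 118, 119, 121, 120, 124, 124, 121, 119, 82, 67, 68, 69, 67, 66, 67, 65, 64, 66, 64, 63, 64, 63, 62, 62, 62, 60, 60, 59, 58, 59, 58, 59, 58, 59, 57, 58, 59, 58, 57, 57, 56, 57, 52, 80, 91, 90, 87, 90, 90, 90, 88, 89, 89, 87, 87, 89, 90]
[(array([173.2, 144.2]), 0.59)]
```

View pics/w4c.png

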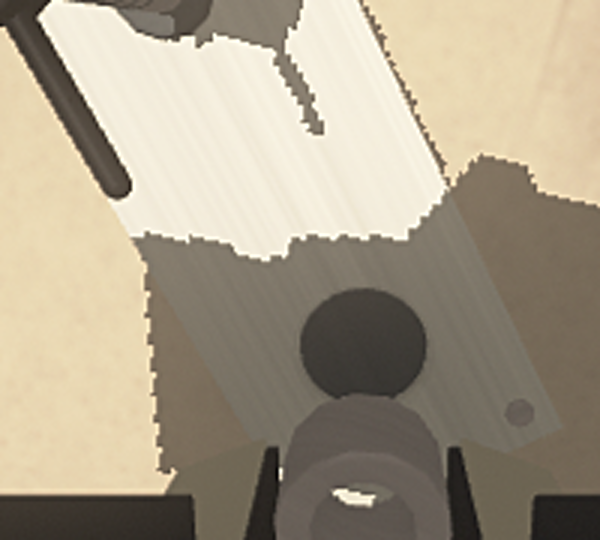

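The recess is centred at about (251.2,195.9), against (250.6,195.5) predicted, so the spacer is aligned to well under 1 mm. I'm lowering it.

Request:
carry_out(
  commands=[
    [[0, 0, 0.025], 0, 0.2],
    [[0, 0, 0.02], 0, 0.2],
    [[0, 0, 0.012], 0, 0.2],
    [[0, 0, 0.007], 0, 0.2],
    [[0, 0, 0.005], 0, 0.2],
    [[0, 0, 0.003], 0, 0.2],
    [[0, 0, 0], 0, 0.2],
  ],
)

```text
time: 16.38
tool_pos: [0.503, 0.0352, 0.0378]
tool_rot: [-3.142, -0.0, 0.244]
contact_force: [1.5, 1.1, -0.3]
opening: 0.0313
grip_force: 20.0
```

Request:
carry_out(
  commands=[
    [[0, 0, 0.002], 0, 0.2],
    [[0, 0, 0.0005], 0, 0.2],
    [[0, 0, 0], 0, 0.36],
    [[0, 0, 0], 0, 0.5],
    [[0, 0, 0], 0, 0.7],
    [[0, 0, 0], 0, 0.7],
    [[0, 0, -0.02], 0, 0.7],
    [[0, 0, -0.04], 0, 0.7],
    [[0, 0, -0.04], 0, 0.7],
    [[0, 0, 0], 0, 0.7],
    [[0, 0, 0], 0, 0.7],
  ],
)

```text
time: 17.75
tool_pos: [0.5025, 0.0353, 0.1347]
tool_rot: [-3.141, 0.001, 0.244]
contact_force: [0.6, 0.3, 0.2]
opening: 0.0647
grip_force: 0.0
```

Run:
```python
from h import *
s=robot.observe(); tp=s['tool_pos']; yaw=s['tool_rot'][2]; print(s['time'],tp,s['tool_rot'])
W,T=wrist(); save(W,'w5'); np.savez('w5.npz',T=T,tp=tp)
V=dict(W); V['view']=np.linalg.inv(T); print('pred top',proj(V,[*tp[:2],.033])-[1.5,.4])
print([(np.round(k['at'],1),round(k['p'],2)) for k in robot.tip_of(W,'pointer_tip')[:2]])
S=robot.read_camera('scene');P=robot.read_camera('top')
print([(np.round(k['at'],1),round(k['p'],2)) for p in(S,P) for k in robot.tip_of(p,'pointer_tip')[:2]])
w=W['pixels'][80:280,130:330,::-1]; s_=S['pixels'][165:245,190:290,::-1]
cv2.imwrite('pics/w5c.png',np.hstack([cv2.resize(w,(400,400),interpolation=cv2.INTER_CUBIC),cv2.resize(s_,(400,320),interpolation=cv2.INTER_CUBIC) if 0 else cv2.copyMakeBorder(cv2.resize(s_,(400,320),interpolation=cv2.INTER_CUBIC),0,80,0,0,0)]))
save(S,'s5')
```

```text
17.75 [0.50249138 0.03525797 0.13467818] [-3.14124150e+00  7.42717017e-04  2.43770023e-01]
pred top [250.65147589 195.28053937]
[(array([185.2, 134.8]), 0.94), (array([251.5, 187.6]), 0.24)]
[(array([266.6, 163.9]), 0.56), (array([238.3, 199.9]), 0.37), (array([246.9, 200.9]), 0.54)]
```

View pics/w5c.png

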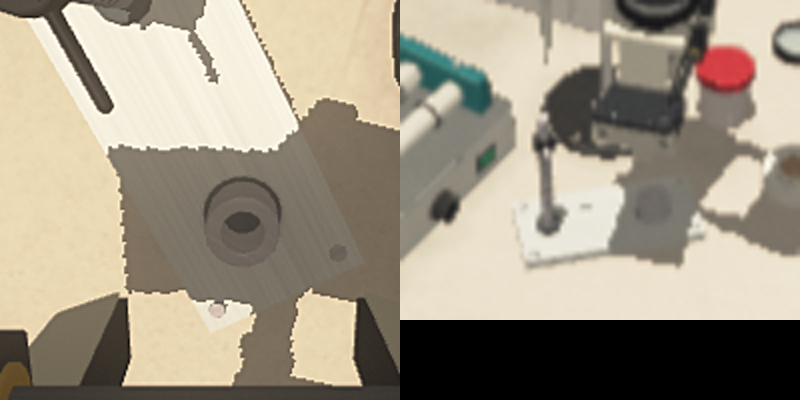

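The spacer is seated: its top ring centre is near (250.8,194.5), against (250.7,195.3) predicted, and dark recess floor shows around it. The pointer tip is at about (183.5,136). I'm backing off in front of the stand and taking a second view of the pointer on the way.

Request:
carry_out(
  commands=[
    [[-0.037, -0.0015, -0.058], 0, 0.7],
    [[-0.037, -0.0015, -0.058], 0, 0.7],
    [[-0.0036, 0.035, 0], 0, 0.7],
    [[-0.0036, 0.035, 0], 0, 0.7],
    [[0, 0, 0], 0.15, 0.7],
    [[0, 0, 0], 0.15, 0.7],
    [[0, 0, 0], 0.15, 0.7],
    [[0, 0, 0], 0, 0.7],
    [[0, 0, 0], 0, 0.7],
  ],
)

```text
time: 19.18
tool_pos: [0.4469, -0.048, 0.2404]
tool_rot: [-3.141, 0.0, -0.203]
contact_force: [0.2, 0.4, 0.8]
opening: 0.0644
grip_force: 0.0
```

Run:
```python
from h import *
s=robot.observe(); tp=s['tool_pos']; print(s['time'],tp,s['tool_rot'])
W,T=wrist(); save(W,'w6'); np.savez('w6.npz',T=T,tp=tp)
for n in ['pointer_tip','lens_center','loupe_grip','loupe']: print(n,[(np.round(k['at'],1),round(k['p'],2),at_z(W,k['at'],.008,T).round(3)) for k in robot.tip_of(W,n)[:2]])
P=robot.read_camera('top');S=robot.read_camera('scene')
for p in(P,S):
  for n in ['lens_center','loupe_grip','pointer_tip']: print(n,[(np.round(k['at'],1),round(k['p'],2),at_z(p,k['at'],.008).round(3)) for k in robot.tip_of(p,n)[:2]])
cv2.imwrite('pics/w6b.png',cv2.resize(W['pixels'][:,:,::-1],None,fx=1.5625,fy=1.5625,interpolation=cv2.INTER_CUBIC))
```

```text
19.175 [ 0.44694477 -0.04798626  0.24038505] [-3.14146958e+00  3.71925319e-04 -2.03261316e-01]
pointer_tip [(array([58.8, 92.7]), 0.65, array([0.572, 0.154, 0.008]))]
lens_center [(array([174. , 131.9]), 0.69, array([0.502, 0.036, 0.008]))]
loupe_grip [(array([456.7, 141.8]), 0.9, array([ 0.421, -0.297,  0.008])), (array([278.2, 193.2]), 0.25, array([ 0.4  , -0.073,  0.008]))]
loupe [(array([423.9, 101.6]), 0.77, array([ 0.477, -0.259,  0.008]))]
lens_center [(array([315.1, 194.3]), 0.56, array([ 0.486, -0.264,  0.008])), (array([143.3, 199.5]), 0.25, array([0.597, 0.496, 0.008]))]
loupe_grip [(array([313.9, 171.7]), 0.55, array([ 0.605, -0.29 ,  0.008])), (array([325.2, 203.2]), 0.54, array([ 0.433, -0.296,  0.008]))]
pointer_tip []
lens_center [(array([285.9, 177.9]), 0.75, array([ 0.484, -0.239,  0.008]))]
loupe_grip [(array([304.5, 171.5]), 0.59, array([ 0.428, -0.317,  0.008])), (array([289.2, 176.7]), 0.54, array([ 0.474, -0.253,  0.008]))]
pointer_tip [(array([237.4, 198.7]), 0.4, array([ 0.607, -0.026,  0.008]))]
```

View pics/w6b.png

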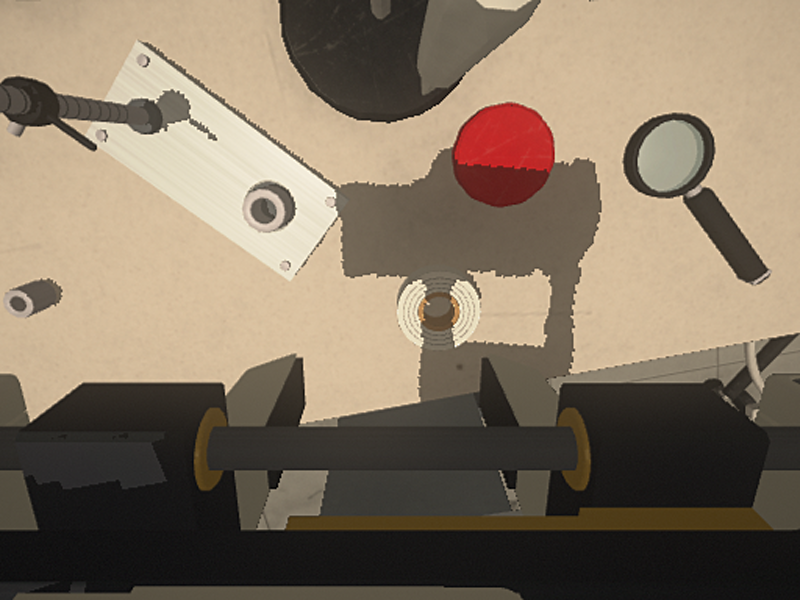

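The view shows the whole stage with the seated spacer (268,207), the pointer tip at (95,149) and the plate screws at (143,60), (102,135), (331,202) and (286,265). The loupe ring centre is (669,155) and its handle runs from (695,195) to (756,276).

Run:
```python
from h import *
from scipy.optimize import least_squares
W,_=wrist(); b=np.array([1.5,.4]); k=1.5625
Ts=[np.load(f'w{i}.npz')['T'] for i in (3,4,5,6)]
T6=Ts[3]
g=lambda uv,z:at_z(W,np.array(uv)/k+b,z,T6)
A,B,C,D=[g(u,.012)[:2] for u in((143,60),(102,135),(331,202),(286,265))]
an=lambda v:np.arctan2(v[1],v[0])
print('stage yaw',an(A-C),an(B-D),'perp',an(A-B),an(C-D),np.linalg.norm(A-C),np.linalg.norm(A-B))
print('spacer top by w6',g((267.5,209),.033))
views=[dict(W,view=np.linalg.inv(T)) for T in Ts]
obs=np.array([[177.5,144.7],[171.5,143],[184,135.8],[60.3,95]])
def res(p,idx): return np.concatenate([proj(views[i],p)-b-obs[i] for i in idx])
for idx in ([0,1,2,3],[0,3],[2,3],[1,3]):
    r=least_squares(res,[.55,.08,.12],args=(idx,)); d=r.x[:2]-[.503,.0352]; print(idx,r.x.round(4),'r,ang',np.hypot(*d).round(4),an(d).round(3),r.fun.round(1))
L=g((669,155),.010); H=g((756,277),.012); H2=g((695,196),.012); print('lens',L,'Hend',H,'H2',H2,'dir',an(L-H),an(H2-H),an(L-H2),np.linalg.norm((L-H)[:2]))
S=robot.read_camera('scene'); print('scene obs 237.6,198.5 pred', proj(S,r.x))
```

```text
stage yaw 0.7146982493167515 0.7181717623650102 perp -0.850344024129462 -0.8526614283574856 0.16093322015880424 0.06224868818179545
spacer top by w6 [0.50124125 0.03124286 0.033     ]
[0, 1, 2, 3] [0.5549 0.0815 0.129 ] r,ang 0.0696 0.728 [ 1.   0.2 -0.9  0.9 -0.4 -1.1  0.5 -0.7]
[0, 3] [0.5548 0.0821 0.1286] r,ang 0.0699 0.737 [-0.2  0.1  0.1 -0.3]
[2, 3] [0.5546 0.0811 0.1304] r,ang 0.0691 0.726 [-0.2  0.2  0.2 -0.4]
[1, 3] [0.5552 0.0814 0.129 ] r,ang 0.0697 0.725 [-0.5  0.4  0.6 -1. ]
lens [ 0.47803178 -0.26503621  0.01      ] Hend [ 0.3700126  -0.32882894  0.012     ] H2 [ 0.44419239 -0.28228114  0.012     ] dir 0.5334557333162394 0.560394898439636 0.47130681269242136 0.12544980402495512
scene obs 237.6,198.5 pred [235.03513993 198.47921645]
```

Pointer height is about 0.130 m (r 69.6 mm, angle 0.728 against stage yaw 0.716, which is consistent). The loupe's x-yaw is about 0.545. Next I move over the handle.

Request:
carry_out(
  commands=[
    [[0.005, 0.04, 0], 0, 0.7],
    [[0.005, 0.055, 0], 0, 0.7],
    [[0.006, 0.055, 0], 0, 0.7],
    [[0.005, 0.055, 0], 0, 0.7],
    [[0.005, 0.044, 0], 0, 0.7],
    [[0, 0, 0.022], -0.15, 0.7],
    [[0, 0, 0.022], -0.15, 0.7],
    [[0, 0, 0.022], -0.15, 0.7],
    [[0, 0, 0.022], -0.15, 0.7],
    [[0, 0, 0.022], -0.15, 0.7],
    [[0, 0, 0], 0, 0.7],
    [[0, 0, 0], 0, 0.7],
  ],
)

```text
time: 21.42
tool_pos: [0.4219, -0.2974, 0.1313]
tool_rot: [3.141, -0.0, 0.541]
contact_force: [-0.4, 0.8, 0.1]
opening: 0.0645
grip_force: 0.0
```

Run:
```python
from h import *
s=robot.observe(); tp=s['tool_pos']; print(s['time'],tp,s['tool_rot'])
W,T=wrist(); save(W,'w7'); np.savez('w7.npz',T=T,tp=tp)
for n in ['lens_center','loupe_grip','loupe']: print(n,[(np.round(k['at'],1),round(k['p'],2),at_z(W,k['at']+np.array([1.5,.4]),.01,T).round(4)) for k in robot.tip_of(W,n)[:2]])
cv2.imwrite('pics/w7c.png',cv2.resize(W['pixels'][60:280,100:400,::-1],None,fx=2.6,fy=2.6,interpolation=cv2.INTER_CUBIC))
```

```text
21.425 [ 0.4218616  -0.29740103  0.13127708] [ 3.14061771e+00 -3.84147564e-04  5.40986223e-01]
lens_center [(array([255.3, 115.1]), 0.71, array([ 0.4789, -0.2676,  0.01  ]))]
loupe_grip [(array([250.4, 188.7]), 0.56, array([ 0.422 , -0.2972,  0.01  ]))]
loupe [(array([252.8, 112. ]), 0.94, array([ 0.4799, -0.2645,  0.01  ]))]
```

View pics/w7c.png

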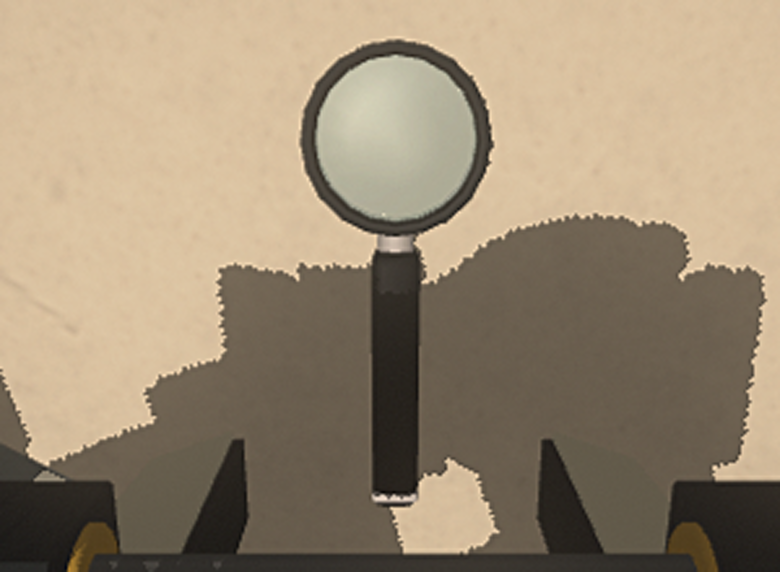

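The loupe is straight ahead, with its handle vertical at column 252 and the lens at (252.7,113). The jaws are aligned over the grip point, so I descend and grip.

Request:
carry_out(
  commands=[
    [[0, 0.0005, 0.04], 0, 0.6],
    [[0, 0, 0.04], 0, 0.6],
    [[0, 0, 0.02], 0, 0.6],
    [[0, 0, 0.01], 0, 0.6],
    [[0, 0, 0], 0, 0.5],
    [[0, 0, 0], 0, 0.05],
    [[0, 0, 0], 0, 0.05],
    [[0, 0, 0], 0, 0.05],
    [[0, 0, 0], 0, 0.05],
    [[0, 0, 0], 0, 0.05],
    [[0, 0, 0], 0, 0.05],
    [[0, 0, 0], 0, 0.05],
    [[0, 0, 0], 0, 0.05],
  ],
  newtons=25,
)

```text
time: 23.25
tool_pos: [0.4219, -0.2977, 0.0209]
tool_rot: [3.141, -0.0, 0.544]
contact_force: [-0.5, 0.1, 5.8]
opening: 0.0158
grip_force: 25.0
```

Request:
carry_out(
  commands=[
    [[0, 0, -0.015], 0, 0.05],
    [[0, 0, -0.03], 0, 0.05],
    [[0, 0, -0.035], 0.13, 0.05],
    [[0, 0, -0.035], 0.13, 0.05],
    [[0, 0, -0.025], 0.13, 0.05],
    [[0.001, -0.024, 0], 0, 0.05],
    [[0.001, -0.039, 0], 0, 0.05],
    [[0.0012, -0.039, 0], 0, 0.05],
    [[0.0012, -0.039, 0], 0, 0.05],
    [[0.0012, -0.038, 0], 0, 0.05],
    [[0.006, -0.038, 0], 0, 0.05],
    [[0.006, -0.038, 0], 0, 0.05],
    [[0.006, -0.038, 0], 0, 0.05],
    [[0.0043, -0.03, 0], 0, 0.05],
    [[0, 0, 0], 0, 0.05],
    [[0, 0, 0], 0, 0.05],
    [[0, 0, 0], 0, 0.05],
  ],
)

```text
time: 25.38
tool_pos: [0.3999, 0.0252, 0.1607]
tool_rot: [3.141, -0.0, 0.153]
contact_force: [-0.1, -0.9, -0.5]
opening: 0.0158
grip_force: 25.0
```

Run:
```python
from h import *
s=robot.observe(); tp=s['tool_pos']; yaw=s['tool_rot'][2]; print(s['time'],tp,s['tool_rot'],s['opening'],s['grip_force'],s['contact_force'],s['torque'])
W,T=wrist(); save(W,'w8'); np.savez('w8.npz',T=T,tp=tp)
for n in ['lens_center','spacer_mid','pointer_tip']:
  for k in robot.tip_of(W,n)[:2]:
    for z in (tp[2]-.0129,.005):
      d=at_z(W,k['at']+np.array([1.5,.4]),z,T)-tp; print(n,np.round(k['at'],1),round(k['p'],2),'tool dx,dy',d[0]*np.cos(yaw)+d[1]*np.sin(yaw),d[0]*np.sin(yaw)-d[1]*np.cos(yaw))
V=dict(W,view=np.linalg.inv(T)); c,sn=np.cos(yaw),np.sin(yaw)
pt=lambda x,y,z:proj(V,[tp[0]+c*x+sn*y,tp[1]+sn*x-c*y,z])-[1.5,.4]
print('pred lens rim top centre',pt(.066,0,tp[2]-.0049),'edges',pt(.066,.03,tp[2]-.0049),pt(.066,-.03,tp[2]-.0049),pt(.096,0,tp[2]-.0049),pt(.036,0,tp[2]-.0049))
cv2.imwrite('pics/w8c.png',cv2.resize(W['pixels'][0:300,60:460,::-1],None,fx=2,fy=2,interpolation=cv2.INTER_CUBIC))
```

```text
25.375 [0.39989998 0.02518774 0.16071732] [ 3.14145140e+00 -1.75327783e-04  1.52629027e-01] 0.015805339452669397 24.997617602348328 [-0.08064341 -0.87440772 -0.46502511] [-0.06205482  0.22967649 -0.00897474]
lens_center [249.9 126.1] 0.73 tool dx,dy 0.06528353010569944 -0.0007312786142758196
lens_center [249.9 126.1] 0.73 tool dx,dy 0.05130249554844008 -0.0004972227697240721
spacer_mid [256.6  69. ] 0.72 tool dx,dy 0.09153620207124707 0.0023632687897953766
spacer_mid [256.6  69. ] 0.72 tool dx,dy 0.10189550980707666 0.005466455180606606
pred lens rim top centre [251.4924804  126.24629271] edges [315.68812321 126.29591239] [187.31284978 126.19668541] [251.69495868  56.65561812] [251.31378045 187.66448557]
```

View pics/w8c.png

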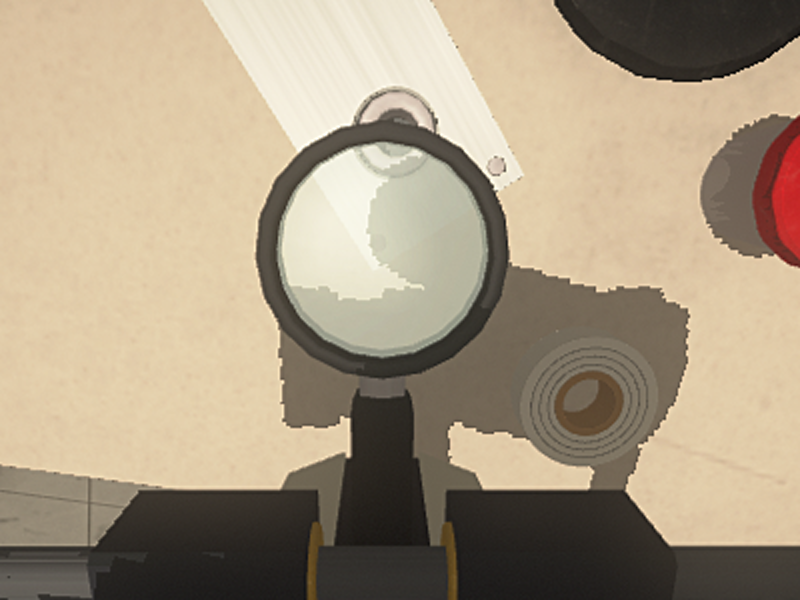

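The held loupe is level, with its rim centre at (251.3,124.2) as predicted. The spacer shows behind it where expected. Now the final positioning.

Request:
carry_out(
  commands=[
    [[0.01, 0.0015, 0], 0, 0.05],
    [[0.012, 0.002, 0.004], 0, 0.05],
    [[0.01, 0.0015, 0.007], 0, 0.05],
    [[0.0055, 0.0008, 0.0055], 0, 0.05],
    [[0, 0, 0], 0, 0.05],
    [[0, 0, 0], 0, 0.05],
    [[0, 0, 0], 0, 0.05],
    [[0, 0, 0], 0, 0.05],
    [[0, 0, 0], 0, 0.05],
    [[0, 0, 0], 0, 0.05],
  ],
)

```text
time: 26.82
tool_pos: [0.4378, 0.026, 0.1442]
tool_rot: [-3.142, -0.0, 0.154]
contact_force: [-0.5, 0.6, -1.4]
opening: 0.0158
grip_force: 25.0
```

Run:
```python
from h import *
s=robot.observe(); tp=s['tool_pos']; yaw=s['tool_rot'][2]; print(s['time'],tp,s['tool_rot'],s['opening'],s['grip_force'],np.abs(s['qvel']).max())
W,T=wrist(); S=robot.read_camera('scene'); P=robot.read_camera('top')
lens=tp+[.066*np.cos(yaw),.066*np.sin(yaw),-.0129]; print('lens',lens)
for p in (S,P):
  print('pred',proj(p,lens).round(1),proj(p,[.5549,.0815,.13]).round(1),[(n,np.round(k['at'],1),round(k['p'],2)) for n in('lens_center','pointer_tip') for k in robot.tip_of(p,n)[:2]])
a=S['pixels'][150:250,190:290,::-1]; b=W['pixels'][0:220,140:360,::-1]
cv2.imwrite('pics/f.png',np.hstack([cv2.resize(x,(400,400),interpolation=cv2.INTER_CUBIC) for x in(a,b)]))
```

```text
26.825 [0.43775269 0.02597984 0.14415379] [-3.14155993e+00 -2.06756452e-04  1.53791238e-01] 0.01578877476637964 24.997743666172028 0.001884583124673902
lens [0.50297372 0.0360901  0.13125379]
pred [253.  195.2] [235.1 198.3] [('lens_center', array([250.2, 192.9]), 0.43), ('lens_center', array([253.2, 219.2]), 0.39), ('pointer_tip', array([250.1, 195.2]), 0.66), ('pointer_tip', array([253.3, 196.6]), 0.63)]
pred [248.8 186.9] [236.1 178.4] []
```

View pics/f.png

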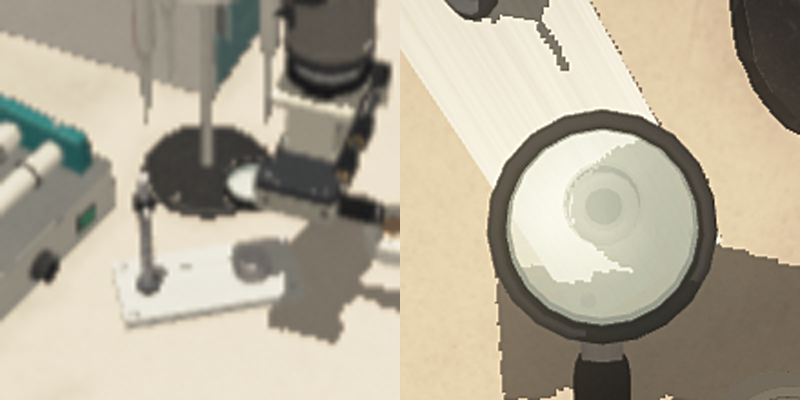

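The lens (left panel (245,183), right panel (603,225)) sits over the seated spacer, and the pointer is undisturbed. The arm is still with 25 N grip, so I'm handing in.

```bash
python3 -c "
from cell import robot
print(robot.hand_in())"
```

```text
the job is handed in; nothing more can be done
None
```

I handed the job in at about 27 s, and the call returned no verdict. The 32 mm spacer is seated in the recess and released. The gripper holds the loupe level and centred over it, with the lens at about 131 mm against a measured pointer height of about 130 mm.

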